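# Sort the steel cut-offs into their trays

## Task

Sort the five loose steel cut-offs on the welding bench: both round pipe stubs go into the round tray, both square tube stubs into the square tray, and the flat bar piece into the long (oblong) tray. Stand the four tube stubs on end on the tray floor, side by side, and lay the flat bar flat; set each piece down and let go rather than dropping it. Leave the hammer and the spray can where they are.

Things in the scene. Friction and masses are not known exactly. Their poses are not given: they have to be found in the camera images.
- pipe_a_mid (a point): Cut stub of round steel pipe standing on end: outside diameter 38 mm, bore 31 mm, 60 mm tall, open at both ends, about 0.17 kg. The point is its centre, 30 mm above its foot; z is the pipe's axis.
- pipe_b_mid (a point): Cut stub of round steel pipe standing on end: outside diameter 38 mm, bore 31 mm, 60 mm tall, open at both ends, about 0.17 kg. The point is its centre, 30 mm above its foot; z is the pipe's axis. Same as the other pipe stub.
- square_a_mid (a point): Cut stub of square steel tube standing on end: 35 x 35 mm outside, walls 3 mm, 50 mm tall, open at both ends, about 0.15 kg. The point is its centre, 25 mm above its foot; z is the tube's axis, x and y are square to its flat sides.
- square_b_mid (a point): Cut stub of square steel tube standing on end: 35 x 35 mm outside, walls 3 mm, 50 mm tall, open at both ends, about 0.15 kg. The point is its centre, 25 mm above its foot; z is the tube's axis, x and y are square to its flat sides. Same as the other square stub.
- flat_bar_mid (a point): Solid piece of flat steel bar lying flat: 80 mm long (its x), 30 mm wide (its y), 12 mm thick (its z), about 0.22 kg. The point is its centre, 6 mm above its underside.
- round_tray: Round grey sheet-metal tray, outside diameter 164 mm (inside 158 mm), fixed to the bench, lying level. Origin under its centre, on the bench top. Open top, rim 20 mm above the bench, walls 3 mm thick, inner floor 3 mm above the bench.
- square_tray: Square grey sheet-metal tray, 150 x 150 mm outside (144 x 144 mm inside), sides along its x and y, fixed to the bench, lying level. Origin under its centre, on the bench top. Open top, rim 20 mm above the bench, walls 3 mm thick, inner floor 3 mm above the bench.
- long_tray: Oblong grey sheet-metal tray, 176 mm long (its x) by 116 mm wide (its y) outside, 170 x 110 mm inside, fixed to the bench, lying level. Origin under its centre, on the bench top. Open top, rim 20 mm above the bench, walls 3 mm thick, inner floor 3 mm above the bench.
- spray_can: Bystander: closed grey metal can with a pale top, upright and loose, diameter 54 mm, 110 mm tall. Origin at the centre of its underside.
- hammer: Bystander: hammer about 200 mm long lying loose on the bench, handle towards its -x, head towards its +x. Origin on the bench near the middle of its length.
Mind the look-alikes: they are no part of the job. What is shaped like the part that bears square_a_mid but green is not meant.

How it is judged (in metres and radians):
At the end, for the whole second after the job is handed in: Pipe stubs in the round tray, square stubs in the square tray, each on end on the tray floor (within 0.12 rad of vertical, either end up, 5 mm in height); flat bar flat on the floor of the long tray (0.12 rad, either face up); all released and at rest (horizontal distance between each of pipe_a_mid, pipe_b_mid and round_tray below 0.062 m and angle between the z axis of each of pipe_a_mid, pipe_b_mid and the z axis of round_tray, either way round below 0.12 rad and z of pipe_a_mid in the frame of round_tray between 0.029 and 0.038 m and linear speed of each of pipe_a, pipe_b, square_a, square_b, flat_bar below 0.02 m/s and angular speed of each of pipe_a, pipe_b, square_a, square_b, flat_bar below 0.2 rad/s and z of pipe_b_mid in the frame of round_tray between 0.029 and 0.038 m and x of square_a_mid in the frame of square_tray between -0.058 and 0.058 m and y of square_a_mid in the frame of square_tray between -0.058 and 0.058 m and angle between the z axis of each of square_a_mid, square_b_mid and the z axis of square_tray, either way round below 0.12 rad and z of square_a_mid in the frame of square_tray between 0.024 and 0.033 m and x of square_b_mid in the frame of square_tray between -0.058 and 0.058 m and y of square_b_mid in the frame of square_tray between -0.058 and 0.058 m and z of square_b_mid in the frame of square_tray between 0.024 and 0.033 m and x of flat_bar_mid in the frame of long_tray between -0.073 and 0.073 m and y of flat_bar_mid in the frame of long_tray between -0.043 and 0.043 m and angle between the z axis of flat_bar_mid and the z axis of long_tray, either way round below 0.12 rad and z of flat_bar_mid in the frame of long_tray between 0.005 and 0.014 m); the robot touches nothing.
It fails at once if the spray can is shifted or knocked (moved more than 20 mm) (distance of spray_can from where it was at the start of the episode above 0.02 m).
It fails at once if the hammer is shifted or knocked (moved more than 20 mm) (distance of hammer from where it was at the start of the episode above 0.02 m).
It fails at once if a cut-off is dropped or thrown (faster than 0.8 m/s, a fall of over 30 mm, while not held) ((linear speed of pipe_a above 0.8 m/s and contact force between pipe_a and the fingers below 0.02 N) or (linear speed of pipe_b above 0.8 m/s and contact force between pipe_b and the fingers below 0.02 N) or (linear speed of square_a above 0.8 m/s and contact force between square_a and the fingers below 0.02 N) or (linear speed of square_b above 0.8 m/s and contact force between square_b and the fingers below 0.02 N) or (linear speed of flat_bar above 0.8 m/s and contact force between flat_bar and the fingers below 0.02 N)).
It also fails if it takes over 128 s, if anything falls off the work surface, if the arm or the gripper's body presses on something with over 40 N, if the wrist force passes 120 N, or if a joint passes its speed limit or range.

## Robot

A 6-joint arm with a two-finger parallel gripper is mounted at the origin on the work surface. World frame = base frame: x ahead of the robot, y to its left, z up, the work surface at z = 0. Lengths are in m, angles in degrees, forces in N, time in s.
With the tool pointing down it reaches from about 0.35 to 0.875 m from the base axis. Payload 4.2 kg.
Tool frame: the origin (TCP) lies on the centre line of the jaws, within the pads' length; the fingertips stand 19 mm ahead of it and the grasp point (between the pads) is the TCP; x points along the fingers, y is the direction in which the jaws open and shut, and the axes are right-handed (so a half turn about x gives the same grasp; the last joint's range is limited). The gripper opens to 87 mm and grips with 3 to 60 N. Pads are 19 mm wide; open, the fingers measure 117 mm over their backs; the gripper's body (75 mm by 190 mm) begins 51 mm behind the grasp point.
Start: joints at [-57.777, 22.042, 0.453, 0, -68.411, -14.817], TCP at [0.187, -0.596, 0.242] pointing down, gripper open.
Joint ranges: [-179.83, 179.83], [-69.29, 118.12], [-61.27, 80.66], [-181.25, 117.63], [-171.15, -9.14], [-177.46, 177.46]. Speed limits (degrees/s): [159.86, 159.86, 180, 180, 180, 180].

## Interface

Orientations are given as a 3x3 rotation matrix whose columns are the frame's x, y, z axes.
In Python, from station import * gives the robot as it stands.
- The arm moves only by the shell command python3 -m creep 'ROWS'. ROWS is JSON, a list of rows, each a list of 5 numbers: the opening, from 0 (shut) to 1 (fully open), then the shift along the world's x, y, z in mm, then the turn about the world's z in rad. In form: [[jaw, x, y, z, turn], ...]. A call has exactly 8 rows; each row is the pose to reach, as a shift and turn from the pose measured when the call began; what a row does not reach only later rows make up. A row lasts 1/10 s, in which the tool goes at most 50 mm and 8.59 degrees, less where a joint would pass 70% of its speed; a pose out of reach is approached as far as the arm can. A call with a gripper value outside its range is refused whole. The fingers move at their own pace and stop on an object; the grip force is fixed at half the most. Time passes only in rows, so rows that repeat a pose let the fingers close, or fill a call up. It gives the time, the measured TCP pose, the force and the opening at its end, in the units of the state.
- sense(): the state, without advancing time (a new reading comes with each control period).
- capture(name): name is "side" or "top"; returns a dict with "image" (420x560x3 uint8, blue, green, red), "z_map" (420x560 float32, m along the optical axis (not along the pixel's ray), 0 where there is no reading), "mtx" (3x3 intrinsics, pixels), "k1" (the pictures are not rectified: a ray, as slopes to the right and down, at radius r is drawn at 1 + k1 r^2 times it, then the intrinsics apply), "eye" and "attitude" of the camera in the world. Camera axes: x right, y up, looking along -z (the intrinsics and any distortion apply to the point x, -y, -z); pixel columns grow to the right and rows downward; lengths in m; the calibration is good to about 2 mm. A picture is of the moment at which its call begins.
- finish_job(): hands the job in, once; it reports no verdict.
Trained networks look in a picture, given as the dict that the camera call returned (one of the last four; its "shot" number tells which), for a name from the list of things; names that differ only in an ending like _2 or _b are one class to them, and where a whole thing is asked for, a point or a joint stands for the part that bears it (a point fixed in the world has none). Each returns a list of dicts, best first, with "confidence" (0 to 1); they miss things now and then, are a little off and sometimes report something else, mostly with a low value. They report only what shows in the picture. A call takes as long as a camera call. They do not tell look-alikes from the thing itself.
- look_for(picture, thing): "box" ([left, top, right, bottom] in pixels, round what is visible of it).
- mark_of(picture, thing): "centre" ([column, row] in pixels: a listed point, or the origin of a listed thing).
The state is a dict: "time_s": time; "joints": joint angles; "joint_velocities": joint speeds; "effort": joint torques, N m; "tcp_pos": TCP position; "ee_rot": TCP orientation; "wrist_force": force on the tool from outside, world axes, zero at the start; "moment": the same for the moment, N m; "gripper_width": opening from 0.0 (shut) to 1.0 (fully open).
Only numpy, scipy, OpenCV 4.12 (cv2) and the standard library are available. Lean on these libraries where they do the work, as an engineer would, in place of code of your own. Each camera call takes 0.05 s, during which the arm holds its last target.

## Working session

There is one attempt and no reset: what is moved stays moved. The work goes in short steps, Python scripts to look and compute and a shell command to move; the robot and the scene stay as the last step left them, time stands still between calls to the robot, and variables do not carry over. Pictures are saved under pics/ and viewed, and the job is handed in when it is done.

```bash
mkdir -p pics; ls; python3 - <<'E'
from station import *
import cv2
s=sense();print(s)
for n in("top","side"):
    c=capture(n);cv2.imwrite(f"pics/{n}0.png",c["image"]);print(n,c["mtx"],c["k1"],c["eye"],c["attitude"],c["shot"])
E
```

```text
pics
{'time_s': 0.0, 'joints': array([-5.77747004e+01,  2.20908746e+01,  3.78470287e-01, -2.98950358e-02,
       -6.84110453e+01, -1.48160035e+01]), 'joint_velocities': array([ 0.15267391,  0.04268465,  0.04476414, -0.07027265, -0.05543013,
        0.02707707]), 'effort': array([-3.89433126e-04, -3.90661991e+01,  1.87404835e+01,  4.21977818e+00,
        1.10276396e-02, -2.14774468e-04]), 'tcp_pos': array([ 0.18684083, -0.59581817,  0.24044708]), 'ee_rot': array([[-7.38488404e-04, -2.99011105e-01,  9.54249346e-01],
       [ 2.08137606e-03,  9.54247079e-01,  2.99012006e-01],
       [-9.99997561e-01,  2.20696865e-03, -8.23458454e-05]]), 'wrist_force': array([-0.09208707,  0.44365168, -0.07611593]), 'moment': array([-0.01035889, -0.03053756,  0.03871274]), 'gripper_width': 1.0012026383484889}
top [[422.39921267   0.         279.94800776]
 [  0.         422.39921267 206.70910653]
 [  0.           0.           1.        ]] 0.027948205742620174 [0.3669935  0.01162069 0.94455664] [[ 0.02346104  0.98536558 -0.16883205]
 [-0.99943462  0.02718565  0.01978315]
 [ 0.02408345  0.16827247  0.98544628]] 1
side [[465.7180467    0.         284.89694907]
 [  0.         465.7180467  210.47970962]
 [  0.           0.           1.        ]] 0.014797195368088767 [0.14066762 0.72609262 0.96727941] [[-0.87977648  0.34424665 -0.327853  ]
 [-0.47518312 -0.65703087  0.58524477]
 [-0.01394099  0.6706748   0.7416205 ]] 2
```

View pics/top0.png

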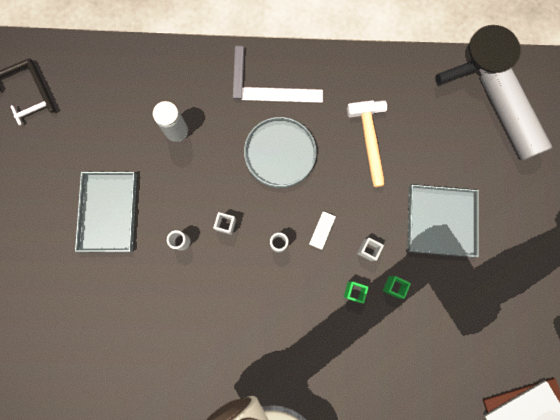

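View pics/side0.png

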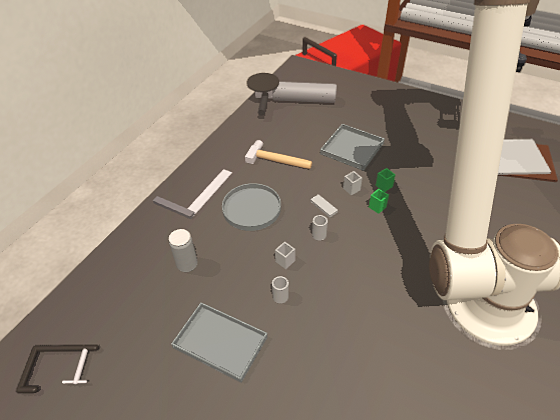

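```bash
cat > h.py <<'E'
from station import *
import cv2, numpy as np
def rays(c,px):
    px=np.atleast_2d(np.asarray(px,float))
    K=c["mtx"]
    u=cv2.undistortPoints(px.reshape(-1,1,2),K,np.array([c["k1"],0,0,0,0.])).reshape(-1,2)
    return np.c_[u[:,0],-u[:,1],-np.ones(len(u))]@np.asarray(c["attitude"]).T
def at_z(c,px,z):
    r=rays(c,px); e=np.asarray(c["eye"]); return e+r*((z-e[2])/r[:,2])[:,None]
def cloud(c):
    h,w=c["z_map"].shape
    v,u=np.mgrid[:h,:w]; r=rays(c,np.c_[u.ravel(),v.ravel()])
    return (np.asarray(c["eye"])+r*c["z_map"].reshape(-1,1)).reshape(h,w,3)
E
python3 - <<'E'
from h import *
Z=dict(pipe_a_mid=.03,square_a_mid=.025,flat_bar_mid=.006,round_tray=0,square_tray=0,long_tray=0,spray_can=0,hammer=0)
for n in("top","side"):
    c=capture(n)
    for t,z in Z.items():
        for d in mark_of(c,t):
            print(n,t,np.round(d["centre"]),round(d["confidence"],2),np.round(at_z(c,d["centre"],z)[0],3))
E
```

```text
top pipe_a_mid [278. 244.] 0.72 [ 0.441 -0.004  0.03 ]
top pipe_a_mid [179. 130.] 0.64 [0.693 0.223 0.03 ]
top pipe_a_mid [321. 230.] 0.16 [ 0.474 -0.097  0.03 ]
top square_a_mid [396. 290.] 0.81 [ 0.35  -0.261  0.025]
top square_a_mid [370. 252.] 0.64 [ 0.431 -0.205  0.025]
top square_a_mid [352. 294.] 0.54 [ 0.339 -0.166  0.025]
top flat_bar_mid [321. 230.] 0.57 [ 0.477 -0.101  0.006]
top round_tray [278. 155.] 0.72 [0.651 0.    0.   ]
top round_tray [107. 214.] 0.39 [0.501 0.378 0.   ]
top square_tray [443. 223.] 0.76 [ 0.502 -0.377  0.   ]
top square_tray [224. 224.] 0.27 [0.485 0.116 0.   ]
top long_tray [108. 214.] 0.58 [0.502 0.376 0.   ]
top long_tray [276. 242.] 0.45 [ 0.447 -0.001  0.   ]
top spray_can [176. 133.] 0.84 [0.695 0.238 0.   ]
top hammer [367. 147.] 0.62 [ 0.677 -0.207  0.   ]
side pipe_a_mid [318. 226.] 0.66 [ 0.45  -0.004  0.03 ]
side square_a_mid [381. 202.] 0.9 [ 0.338 -0.168  0.025]
side square_a_mid [384. 178.] 0.68 [ 0.362 -0.262  0.025]
side square_a_mid [354. 182.] 0.57 [ 0.432 -0.207  0.025]
side flat_bar_mid [322. 203.] 0.81 [ 0.487 -0.107  0.006]
side round_tray [250. 208.] 0.87 [0.659 0.001 0.   ]
side round_tray [322. 204.] 0.38 [ 0.488 -0.106  0.   ]
side square_tray [348. 149.] 0.82 [ 0.517 -0.363  0.   ]
side long_tray [218. 342.] 0.94 [0.511 0.38  0.   ]
side spray_can [188. 264.] 0.64 [0.699 0.24  0.   ]
side hammer [283. 165.] 0.84 [ 0.663 -0.202  0.   ]
```

The top view shows grey pipe stubs at (179,240) and (279,242), and the flat bar at (322,231). The tubes at (224,223) and (371,249) are grey, so they fit; those at (357,293) and (397,287) are green look-alikes. Next I'll measure the poses from depth and check an enlarged crop.

```bash
python3 - <<'E'
from h import *
c=capture("top"); P=cloud(c); im=c["image"]
cv2.imwrite("pics/crop0.png",cv2.resize(im[195:320,150:430],None,fx=2.8,fy=2.8,interpolation=cv2.INTER_CUBIC))
bench=P[330:360,100:200].reshape(-1,3); print("bench z",np.median(bench[:,2]))
def seg(name,u,v,r,zlo,zhi):
    q=P[v-r:v+r,u-r:u+r].reshape(-1,3); q=q[(q[:,2]>zlo)&(q[:,2]<zhi)]
    rect=cv2.minAreaRect((q[:,:2]*1000).astype(np.float32)); cc,rad=cv2.minEnclosingCircle((q[:,:2]*1000).astype(np.float32))
    print(name,len(q),"zmax",round(np.percentile(q[:,2],95),4),"rect",np.round(rect[0],1),np.round(rect[1],1),round(rect[2],1),"circ",np.round(cc,1),round(rad,1))
seg("pipeL",179,240,18,.052,.07);seg("pipeR",279,242,18,.052,.07)
seg("sqL",224,223,18,.042,.06);seg("sqR",371,249,18,.042,.06)
seg("gr1",357,293,18,.042,.06);seg("gr2",397,287,16,.042,.06)
seg("bar",322,231,22,.008,.02)
seg("round",280,153,45,.014,.028);seg("sqtray",444,221,45,.014,.028);seg("long",106,212,50,.014,.028)
seg("can",170,122,30,.1,.13)
seg("hammer",370,143,50,.01,.06)
print("heights",[round(float(P[v,u,2]),3) for u,v in[(179,240),(279,242)]])
c=capture("side"); P=cloud(c)
for a in [("pipeL",281,290,22,.052,.07),("pipeR",320,228,18,.052,.07),("sqL",285,255,18,.042,.06),("sqR",353,182,16,.042,.06),("bar",324,205,20,.008,.02),("round",251,206,45,.014,.028),("sqtray",352,146,45,.014,.028),("long",219,341,55,.014,.028),("hammer",280,157,40,.01,.06)]: seg(*a)
E
```

```text
bench z -0.00037621188577391385
pipeL 106 zmax 0.0613 rect [444.9 210.1] [35.8 36. ] 17.9 circ [445.5 209.7] 19.0
pipeR 90 zmax 0.0615 rect [444.8  -4.9] [35.5 35.8] 1.6 circ [445.4  -4.2] 18.6
sqL 110 zmax 0.0522 rect [484.4 113.7] [35.4 35. ] 76.1 circ [484.5 113.5] 24.2
sqR 119 zmax 0.0522 rect [ 436.4 -204.6] [34.9 35.7] 63.6 circ [ 436.2 -204.5] 23.5
gr1 114 zmax 0.0518 rect [ 345.2 -172.4] [35.  34.6] 73.2 circ [ 344.8 -171.9] 23.5
gr2 133 zmax 0.0519 rect [ 357.2 -260.2] [37.  36.8] 66.2 circ [ 357.1 -260.3] 24.0
bar 482 zmax 0.014 rect [ 477.9 -101.2] [30.1 80.2] 67.9 circ [ 478.1 -100.6] 41.5
round 357 zmax 0.0215 rect [654.4  -2.2] [162.1 161.5] 7.5 circ [654.5  -2.3] 81.9
sqtray 536 zmax 0.0218 rect [ 506.3 -372.9] [152.8 150.6] 86.3 circ [ 506.4 -373.5] 105.3
long 509 zmax 0.0219 rect [506.4 375.9] [175.4 118.9] 1.9 circ [506. 375.] 104.6
can 478 zmax 0.1115 rect [699.4 236.8] [50. 50.] 68.7 circ [698.8 237.6] 26.3
hammer 1299 zmax 0.027 rect [ 670.2 -236.1] [240.3  95.6] 21.0 circ [ 673.9 -239.5] 124.1
heights [0.002, -0.002]
pipeL 118 zmax 0.0617 rect [446.4 213.1] [34.7 39.4] 28.5 circ [446.5 213.1] 19.8
pipeR 83 zmax 0.0618 rect [4.467e+02 2.000e-01] [35.5 38.4] 63.8 circ [446.6  -1.2] 20.1
sqL 119 zmax 0.0521 rect [486.  116.5] [38.  36.3] 77.9 circ [485.8 116.5] 23.9
sqR 97 zmax 0.0518 rect [ 437.8 -200.8] [38.6 37. ] 67.6 circ [ 437.7 -200.8] 26.1
bar 242 zmax 0.0146 rect [ 467.2 -135.8] [113.3  82. ] 71.3 circ [ 467.3 -131.4] 62.5
round 325 zmax 0.0226 rect [647. -18.] [194.6 348.9] 24.1 circ [615.8 -31.5] 184.4
sqtray 474 zmax 0.0255 rect [ 535.3 -373.8] [245.8 444.4] 28.6 circ [ 540.4 -376.3] 238.2
long 565 zmax 0.0226 rect [509.9 331.9] [178.  212.1] 1.9 circ [509.1 343. ] 128.1
hammer 739 zmax 0.0269 rect [ 642.8 -160.3] [264.7 206.1] 7.7 circ [ 645.9 -178. ] 151.9
```

View pics/crop0.png

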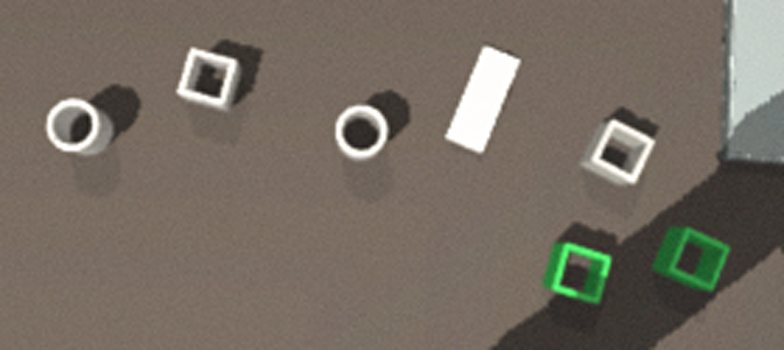

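The crop confirms it: the two grey square tubes and two grey pipes are the targets, and the green pair below stays untouched. I'll start with the right-hand grey square at about (437,-203).

```bash
python3 -m creep '[[1,20,30,-8,-0.09],[1,50,80,-18,-0.19],[1,80,130,-28,-0.29],[1,110,180,-38,-0.39],[1,140,230,-48,-0.49],[1,175,280,-58,-0.59],[1,205,325,-68,-0.69],[1,230,360,-78,-0.76]]'
```

```text
time_s: 1.9
tcp_pos: [0.3916, -0.2731, 0.1733]
ee_rot: [[0.002, 0.443, 0.896], [-0.001, 0.896, -0.443], [-1.0, 0.0, 0.002]]
wrist_force: [1.7, -0.1, -0.5]
gripper_width: 1.0
```

```bash
cat > g.py <<'E'
import sys
from h import *
s=sense();R=s["ee_rot"];p=s["tcp_pos"]*1000
yaw=np.degrees(np.arctan2(R[1,1],R[0,1]))
print("t",round(s["time_s"],1),"tcp",np.round(p,1),"yaw",round(yaw,1),"w",round(s["gripper_width"]*87,1),"F",np.round(s["wrist_force"],1))
if len(sys.argv)>1:
    x,y,z,a=map(float,sys.argv[1:])
    d=(a-yaw+90)%180-90
    print("shift",np.round(np.array([x,y,z])-p,1),"turn",round(np.radians(d),3))
E
python3 g.py 437 -203 38 63.6
```

```text
t 1.9 tcp [ 391.6 -273.1  173.3] yaw 63.7 w 87.0 F [ 1.7 -0.1 -0.5]
shift [  45.4   70.1 -135.3] turn -0.001
```

```bash
python3 -m creep '[[1,25,40,-10,0],[1,45,70,-30,0],[1,45,70,-50,0],[1,45,70,-70,0],[1,45,70,-80,0],[1,45,70,-80,0],[1,45,70,-80,0],[1,45,70,-80,0]]'; python3 g.py 437 -203 38 63.6; python3 - <<'E'
from h import *
c=capture("top");cv2.imwrite("pics/a1.png",c["image"])
c=capture("side");cv2.imwrite("pics/a2.png",cv2.resize(c["image"][100:250,280:460],None,fx=3,fy=3))
E
```

```text
time_s: 2.7
tcp_pos: [0.4373, -0.2035, 0.0943]
ee_rot: [[0.004, 0.444, 0.896], [-0.001, 0.896, -0.444], [-1.0, 0.001, 0.004]]
wrist_force: [-0.1, -0.3, 0.0]
gripper_width: 0.999
t 2.7 tcp [ 437.3 -203.5   94.3] yaw 63.7 w 86.9 F [-0.1 -0.3  0. ]
shift [ -0.3   0.5 -56.3] turn -0.001
```

View pics/a2.png

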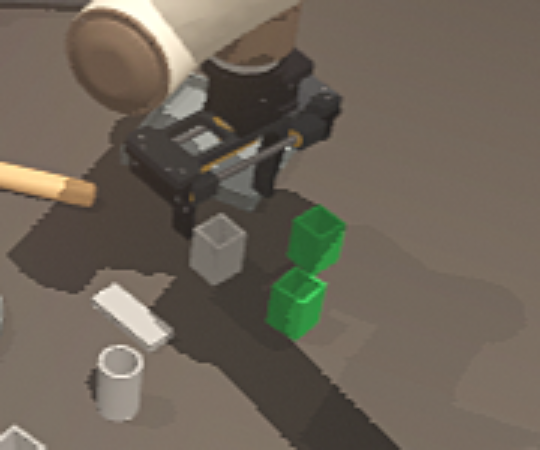

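The open fingers, at about (183,220) and (268,200) in the crop, sit either side of the grey stub at (217,250) and clear of the green ones. Going down to grasp.

```bash
python3 -m creep '[[1,0,0,-20,0],[1,0,0,-40,0],[1,0,0,-56,0],[1,0,0,-56,0],[1,0,0,-56,0],[0,0,0,-56,0],[0,0,0,-56,0],[0,0,0,-56,0]]'; python3 -m creep '[[0,0,0,0,0],[0,0,0,0,0],[0,0,0,0,0],[0,0,0,0,0],[0,0,0,25,0],[0,0,0,50,0],[0,0,0,80,0],[0,0,0,110,0]]'; python3 g.py 506 -345 140 90
```

```text
time_s: 3.6
tcp_pos: [0.4376, -0.2035, 0.0389]
ee_rot: [[0.005, 0.444, 0.896], [-0.001, 0.896, -0.444], [-1.0, 0.001, 0.005]]
wrist_force: [-0.6, -0.3, -0.7]
gripper_width: 0.804
time_s: 4.4
tcp_pos: [0.4368, -0.2033, 0.1495]
ee_rot: [[0.004, 0.444, 0.896], [-0.001, 0.896, -0.444], [-1.0, 0.001, 0.004]]
wrist_force: [0.7, 0.2, -1.1]
gripper_width: 0.403
t 4.4 tcp [ 436.8 -203.3  149.5] yaw 63.6 w 35.1 F [ 0.7  0.2 -1.1]
shift [  69.2 -141.7   -9.5] turn 0.46
```

```bash
python3 -m creep '[[0,10,-20,0,0],[0,25,-45,0,0],[0,40,-75,0,0],[0,55,-105,0,0],[0,70,-135,0,0],[0,85,-160,0,0],[0,97,-183,-20,0],[0,97,-183,-40,0]]'; python3 -m creep '[[0,0,0,0,0],[0,0,0,0,0],[0,0,0,0,0],[0,0,0,0,0],[0,0,0,0,0],[0,0,0,0,0],[0,0,0,0,0],[0,0,0,0,0]]'; python3 g.py 534 -386 42 63.6;  python3 - <<'E'
from h import *
c=capture("top");cv2.imwrite("pics/b1.png",cv2.resize(c["image"][120:320,330:560],None,fx=3,fy=3))
E
```

```text
time_s: 5.2
tcp_pos: [0.5351, -0.389, 0.1083]
ee_rot: [[0.005, 0.446, 0.895], [-0.002, 0.895, -0.446], [-1.0, 0.001, 0.005]]
wrist_force: [0.1, -0.2, -1.7]
gripper_width: 0.401
time_s: 6.0
tcp_pos: [0.5351, -0.3889, 0.1085]
ee_rot: [[0.005, 0.446, 0.895], [-0.002, 0.895, -0.446], [-1.0, 0.001, 0.006]]
wrist_force: [0.0, 0.4, -1.7]
gripper_width: 0.399
t 6.0 tcp [ 535.1 -388.9  108.5] yaw 63.5 w 34.7 F [ 0.   0.4 -1.7]
shift [ -1.1   2.9 -66.5] turn 0.001
```

View pics/b1.png

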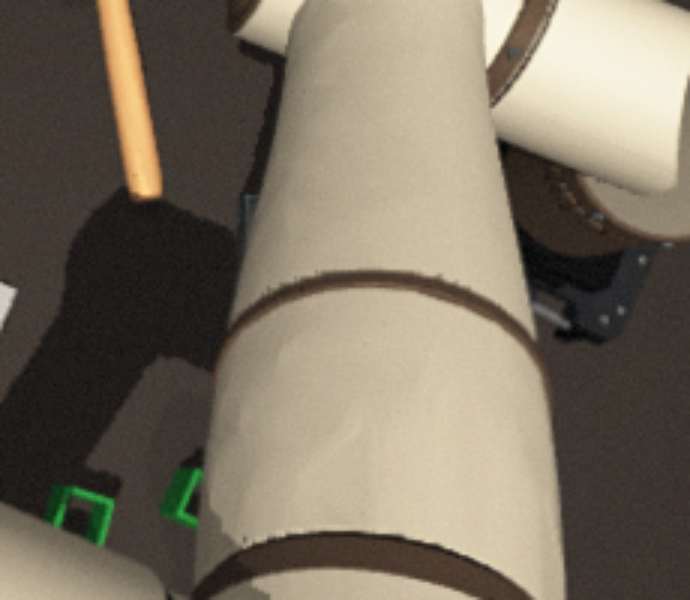

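The arm hides the tray in this view, but the measured pose is good. Lowering now.

```bash
python3 -m creep '[[0,0,1,-20,0],[0,-1,3,-40,0],[0,-1,3,-54,0],[0,-1,3,-60,0],[0,-1,3,-63,0],[0,-1,3,-65,0],[0,-1,3,-66,0],[0,-1,3,-66,0]]'; python3 g.py
```

```text
time_s: 6.85
tcp_pos: [0.5335, -0.3854, 0.0497]
ee_rot: [[0.004, 0.444, 0.896], [-0.002, 0.896, -0.444], [-1.0, -0.001, 0.004]]
wrist_force: [-10.0, 12.0, 30.2]
gripper_width: 0.399
t 6.8 tcp [ 533.5 -385.4   49.7] yaw 63.6 w 34.7 F [-10.   12.   30.2]
```

Contact came 8 mm early at 30 N. I'll raise it and look.

```bash
python3 -m creep '[[0,0,0,5,0],[0,0,0,15,0],[0,0,0,25,0],[0,0,0,25,0],[0,0,0,25,0],[0,0,0,25,0],[0,0,0,25,0],[0,0,0,25,0]]';python3 g.py; python3 - <<'E'
from h import *
c=capture("side");cv2.imwrite("pics/b2.png",cv2.resize(c["image"][70:210,260:430],None,fx=4.2,fy=4.2,interpolation=cv2.INTER_CUBIC))
E
```

```text
time_s: 7.65
tcp_pos: [0.5333, -0.3853, 0.074]
ee_rot: [[0.003, 0.444, 0.896], [-0.002, 0.896, -0.444], [-1.0, -0.001, 0.003]]
wrist_force: [-0.7, 0.6, -1.5]
gripper_width: 0.396
t 7.7 tcp [ 533.3 -385.3   74. ] yaw 63.6 w 34.5 F [-0.7  0.6 -1.5]
```

View pics/b2.png

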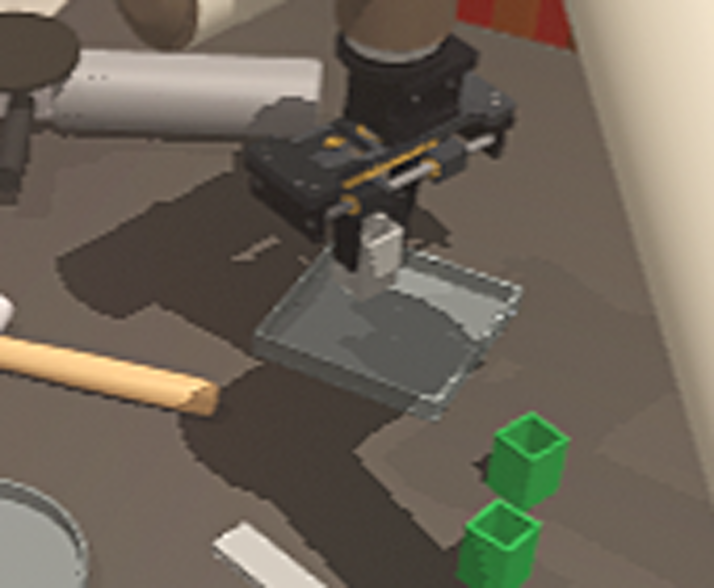

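```bash
python3 - <<'E'
from h import *
c=capture("side");P=cloud(c)
im=c["image"][110:150,330:370];cv2.imwrite("pics/b3.png",cv2.resize(im,None,fx=14,fy=14,interpolation=cv2.INTER_NEAREST))
q=P[110:150,330:370]
for v in range(8,38,2):
    print(v+110,[tuple(int(t) for t in np.round(q[v,u]*1000)) for u in range(12,30,3)])
E
```

```text
118 [(529, -317, 145), (522, -323, 143), (517, -334, 138), (511, -344, 133), (520, -396, 96), (512, -402, 94)]
120 [(529, -318, 137), (522, -323, 136), (517, -336, 129), (531, -403, 79), (520, -398, 87), (512, -404, 85)]
122 [(540, -348, 106), (535, -361, 99), (541, -404, 68), (528, -397, 77), (519, -396, 81), (544, -503, 0)]
124 [(541, -352, 95), (534, -361, 91), (539, -402, 62), (528, -397, 70), (515, -387, 81), (541, -496, -3)]
126 [(541, -354, 86), (535, -363, 82), (539, -403, 54), (522, -382, 74), (514, -389, 72), (537, -485, -2)]
128 [(542, -360, 74), (532, -359, 79), (525, -367, 76), (520, -380, 68), (515, -392, 62), (532, -474, -1)]
130 [(540, -356, 70), (533, -362, 68), (526, -370, 66), (519, -379, 62), (514, -392, 54), (522, -445, 15)]
132 [(539, -355, 63), (532, -362, 61), (525, -369, 59), (517, -374, 58), (511, -386, 52), (519, -440, 11)]
134 [(544, -370, 43), (533, -365, 51), (524, -369, 51), (518, -380, 46), (526, -432, 6), (520, -444, 0)]
136 [(541, -364, 40), (531, -362, 46), (523, -367, 45), (518, -382, 36), (523, -427, 2), (514, -431, 3)]
138 [(542, -368, 29), (530, -362, 38), (524, -372, 33), (515, -376, 34), (518, -413, 6), (511, -424, 1)]
140 [(549, -388, 4), (530, -363, 30), (533, -401, 1), (524, -403, 3), (516, -411, 0), (508, -415, 1)]
142 [(545, -381, 3), (537, -385, 3), (527, -386, 6), (521, -397, 0), (512, -399, 3), (503, -402, 3)]
144 [(542, -374, 1), (534, -378, 1), (524, -379, 4), (515, -383, 5), (508, -390, 2), (498, -391, 5)]
146 [(537, -362, 3), (530, -370, 0), (523, -378, -3), (513, -379, 0), (504, -380, 3), (496, -386, 2)]
```

View pics/b3.png

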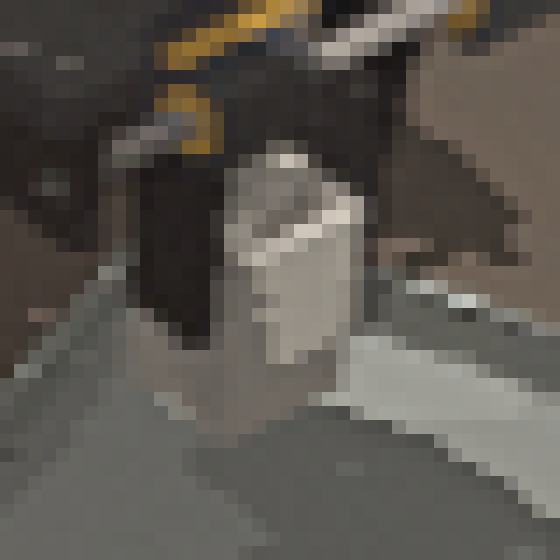

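The stub is still upright. It slid down about 8 mm in the pads during the lift (top at about 79 mm, foot at about 29 mm, TCP at 74), so the early contact was simply the tray floor. I'll close longer before lifting from now on. Setting it down.

```bash
python3 -m creep '[[0,0,0,-8,0],[0,0,0,-16,0],[0,0,0,-21,0],[0,0,0,-22,0],[0,0,0,-23,0],[0,0,0,-24,0],[0,0,0,-24,0],[0,0,0,-24,0]]'; python3 g.py
```

```text
time_s: 8.55
tcp_pos: [0.5335, -0.3854, 0.0506]
ee_rot: [[0.003, 0.444, 0.896], [-0.002, 0.896, -0.444], [-1.0, -0.001, 0.004]]
wrist_force: [0.1, 0.7, -1.9]
gripper_width: 0.399
t 8.6 tcp [ 533.5 -385.4   50.6] yaw 63.6 w 34.8 F [ 0.1  0.7 -1.9]
```

```bash
python3 -m creep '[[0,0,0,-1,0],[0,0,0,-1,0],[0,0,0,-1.5,0],[0,0,0,-1.5,0],[0,0,0,-2,0],[0,0,0,-2,0],[0,0,0,-2,0],[0,0,0,-2,0]]'; python3 g.py
```

```text
time_s: 9.35
tcp_pos: [0.5339, -0.3856, 0.0499]
ee_rot: [[0.004, 0.444, 0.896], [-0.003, 0.896, -0.444], [-1.0, -0.001, 0.005]]
wrist_force: [-1.6, 1.3, 5.5]
gripper_width: 0.398
t 9.3 tcp [ 533.9 -385.6   49.9] yaw 63.7 w 34.6 F [-1.6  1.3  5.5]
```

Light floor contact at 5.5 N. Release and retreat.

```bash
python3 -m creep '[[0.5,0,0,0,0],[0.6,0,0,0,0],[0.7,0,0,0,0],[0.8,0,0,0,0],[0.8,0,0,0,0],[0.8,0,0,20,0],[0.8,0,0,50,0],[0.9,0,0,80,0]]'; python3 g.py 485 115 140 76.5; python3 - <<'E'
from h import *
c=capture("side");cv2.imwrite("pics/b4.png",cv2.resize(c["image"][90:210,300:430],None,fx=4.5,fy=4.5,interpolation=cv2.INTER_CUBIC))
E
```

```text
time_s: 10.15
tcp_pos: [0.5335, -0.3855, 0.1301]
ee_rot: [[0.003, 0.444, 0.896], [-0.003, 0.896, -0.444], [-1.0, -0.001, 0.004]]
wrist_force: [0.4, 0.2, -0.1]
gripper_width: 0.83
t 10.2 tcp [ 533.5 -385.5  130.1] yaw 63.7 w 72.2 F [ 0.4  0.2 -0.1]
shift [-48.5 500.5   9.9] turn 0.224
```

View pics/b4.png

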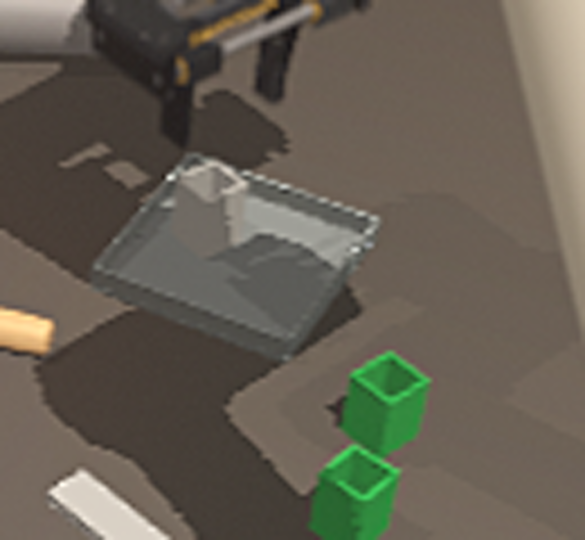

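The stub stands upright in the tray at crop (212,205). Next is the second grey square, at about (485,115).

```bash
python3 -m creep '[[1,-3,25,8,0.02],[1,-6,60,12,0.05],[1,-10,100,15,0.08],[1,-14,140,15,0.11],[1,-18,180,15,0.14],[1,-22,220,15,0.17],[1,-26,260,15,0.2],[1,-30,300,15,0.22]]'; python3 g.py 485 115 140 76.5
```

```text
time_s: 11.0
tcp_pos: [0.506, -0.0858, 0.1519]
ee_rot: [[0.014, 0.235, 0.972], [-0.006, 0.972, -0.235], [-1.0, -0.002, 0.015]]
wrist_force: [-0.1, 0.6, 0.3]
gripper_width: 1.003
t 11.0 tcp [506.  -85.8 151.9] yaw 76.4 w 87.3 F [-0.1  0.6  0.3]
shift [-21.  200.8 -11.9] turn 0.002
```

```bash
python3 -m creep '[[1,-3,30,0,0],[1,-7,70,0,0],[1,-11,110,0,0],[1,-15,150,0,0],[1,-19,180,-10,0],[1,-21,201,-30,0],[1,-21,201,-50,0],[1,-21,201,-55,0]]'; python3 g.py 485 115 38 76.5;  python3 - <<'E'
from h import *
c=capture("side");cv2.imwrite("pics/c1.png",cv2.resize(c["image"][170:310,210:370],None,fx=4,fy=4,interpolation=cv2.INTER_CUBIC))
E
```

```text
time_s: 11.8
tcp_pos: [0.4836, 0.1152, 0.095]
ee_rot: [[0.011, 0.234, 0.972], [-0.008, 0.972, -0.234], [-1.0, -0.005, 0.012]]
wrist_force: [0.2, 0.1, 0.7]
gripper_width: 1.002
t 11.8 tcp [483.6 115.2  95. ] yaw 76.5 w 87.2 F [0.2 0.1 0.7]
shift [  1.4  -0.2 -57. ] turn 0.001
```

View pics/c1.png

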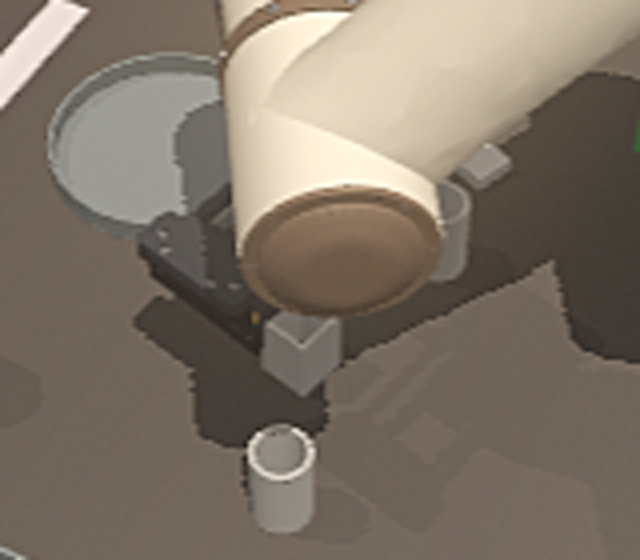

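```bash
python3 - <<'E'
from h import *
c=capture("side");s=sense();R=s["ee_rot"];p=s["tcp_pos"]
A=np.asarray(c["attitude"]);e=np.asarray(c["eye"]);K=c["mtx"]
def pr(X):
    d=A.T@(X-e); x=np.array([d[0],-d[1]])/-d[2]; x*=1+c["k1"]*(x@x); return K[:2,:2]@x+K[:2,2]
for n,X in [("tip+",p+R@[.019,.05,0]),("tip-",p+R@[.019,-.05,0]),("body+",p+R@[-.051,.095,0]),("body-",p+R@[-.051,-.095,0]),("obj",np.array([.485,.115,.05]))]:
    q=pr(X);print(n,np.round(X,3),np.round(q),"crop",np.round((q-[210,170])*4))
E
```

```text
tip+ [0.497 0.163 0.077] [271. 255.] crop [243. 338.]
tip- [0.473 0.066 0.078] [298. 230.] crop [354. 240.]
body+ [0.506 0.208 0.147] [256. 248.] crop [184. 313.]
body- [0.462 0.023 0.148] [311. 201.] crop [404. 124.]
obj [0.485 0.115 0.05 ] [285. 249.] crop [300. 316.]
```

The projection matches: the near fingertip belongs at crop (243,338), where dark metal shows, just left of the stub at (302,350). Descend and grip with a longer close.

```bash
python3 -m creep '[[1,0,0,-20,0],[1,1,0,-40,0],[1,1,0,-54,0],[1,1,0,-57,0],[1,1,0,-57,0],[0,1,0,-57,0],[0,1,0,-57,0],[0,1,0,-57,0]]'; python3 -m creep '[[0,0,0,0,0],[0,0,0,0,0],[0,0,0,0,0],[0,0,0,0,0],[0,0,0,0,0],[0,0,0,0,0],[0,0,0,0,0],[0,0,0,0,0]]'; python3 -m creep '[[0,0,0,10,0],[0,0,0,25,0],[0,0,0,45,0],[0,0,0,65,0],[0,0,0,85,0],[0,0,0,100,0],[0,0,0,100,0],[0,0,0,100,0]]'; python3 g.py 480 -359 140 76.5
```

```text
time_s: 12.7
tcp_pos: [0.486, 0.115, 0.0401]
ee_rot: [[0.014, 0.235, 0.972], [-0.006, 0.972, -0.235], [-1.0, -0.003, 0.015]]
wrist_force: [0.2, 0.5, 0.3]
gripper_width: 0.809
time_s: 13.5
tcp_pos: [0.4859, 0.1149, 0.04]
ee_rot: [[0.014, 0.235, 0.972], [-0.006, 0.972, -0.235], [-1.0, -0.003, 0.015]]
wrist_force: [-0.1, -0.7, 1.7]
gripper_width: 0.399
time_s: 14.3
tcp_pos: [0.4855, 0.1149, 0.14]
ee_rot: [[0.014, 0.236, 0.972], [-0.006, 0.972, -0.236], [-1.0, -0.003, 0.015]]
wrist_force: [0.5, -1.0, -2.8]
gripper_width: 0.397
t 14.3 tcp [485.5 114.9 140. ] yaw 76.4 w 34.5 F [ 0.5 -1.  -2.8]
shift [  -5.5 -473.9    0. ] turn 0.002
```

```bash
python3 -m creep '[[0,0,-20,0,0],[0,0,-50,0,0],[0,0,-85,0,0],[0,0,-120,0,0],[0,0,-155,0,0],[0,0,-190,0,0],[0,0,-225,0,0],[0,0,-260,0,0]]';python3 -m creep '[[0,-1,-30,0,0],[0,-2,-65,0,0],[0,-3,-100,0,0],[0,-4,-135,0,0],[0,-5,-170,0,0],[0,-7,-200,0,0],[0,-7,-215,-10,0],[0,-7,-215,-20,0]]'; python3 g.py 478 -360 55 76.5
```

```text
time_s: 15.1
tcp_pos: [0.4845, -0.1464, 0.1386]
ee_rot: [[0.011, 0.236, 0.972], [-0.006, 0.972, -0.236], [-1.0, -0.003, 0.012]]
wrist_force: [1.1, -0.6, -1.9]
gripper_width: 0.399
time_s: 15.9
tcp_pos: [0.4767, -0.3626, 0.1165]
ee_rot: [[0.009, 0.239, 0.971], [-0.005, 0.971, -0.239], [-1.0, -0.002, 0.01]]
wrist_force: [-0.7, 0.2, -1.8]
gripper_width: 0.399
t 15.9 tcp [ 476.7 -362.6  116.5] yaw 76.2 w 34.7 F [-0.7  0.2 -1.8]
shift [  1.3   2.6 -61.5] turn 0.005
```

```bash
python3 -m creep '[[0,0,1,-20,0],[0,1,2,-40,0],[0,1,3,-52,0],[0,1,3,-58,0],[0,1,3,-61,0],[0,1,3,-64,0],[0,1,3,-66,0],[0,1,3,-66,0]]'; python3 g.py; python3 -m creep '[[0,0,0,-1,0],[0,0,0,-2,0],[0,0,0,-3,0],[0,0,0,-4,0],[0,0,0,-5,0],[0,0,0,-5,0],[0,0,0,-5,0],[0,0,0,-5,0]]'; python3 g.py
```

```text
time_s: 16.7
tcp_pos: [0.4779, -0.3596, 0.0508]
ee_rot: [[0.01, 0.239, 0.971], [-0.005, 0.971, -0.239], [-1.0, -0.002, 0.011]]
wrist_force: [0.7, -0.4, -2.1]
gripper_width: 0.398
t 16.7 tcp [ 477.9 -359.6   50.8] yaw 76.2 w 34.6 F [ 0.7 -0.4 -2.1]
time_s: 17.5
tcp_pos: [0.4779, -0.3597, 0.0458]
ee_rot: [[0.01, 0.239, 0.971], [-0.005, 0.971, -0.239], [-1.0, -0.002, 0.011]]
wrist_force: [0.5, -1.2, -2.7]
gripper_width: 0.402
t 17.5 tcp [ 477.9 -359.7   45.8] yaw 76.2 w 34.9 F [ 0.5 -1.2 -2.7]
```

No slip this time. Floor contact should come at about 43.

```bash
python3 -m creep '[[0,0,0,-0.5,0],[0,0,0,-1,0],[0,0,0,-1.5,0],[0,0,0,-2,0],[0,0,0,-2.5,0],[0,0,0,-2.5,0],[0,0,0,-2.5,0],[0,0,0,-2.5,0]]'; python3 g.py
```

```text
time_s: 18.3
tcp_pos: [0.4779, -0.3597, 0.0433]
ee_rot: [[0.01, 0.239, 0.971], [-0.005, 0.971, -0.238], [-1.0, -0.002, 0.011]]
wrist_force: [-0.3, 0.5, -1.9]
gripper_width: 0.4
t 18.3 tcp [ 477.9 -359.7   43.3] yaw 76.2 w 34.8 F [-0.3  0.5 -1.9]
```

```bash
python3 -m creep '[[0,0,0,-0.5,0],[0,0,0,-1,0],[0,0,0,-1.5,0],[0,0,0,-2,0],[0,0,0,-2,0],[0,0,0,-2,0],[0,0,0,-2,0],[0,0,0,-2,0]]'; python3 g.py
```

```text
time_s: 19.1
tcp_pos: [0.4779, -0.3597, 0.043]
ee_rot: [[0.01, 0.238, 0.971], [-0.005, 0.971, -0.238], [-1.0, -0.003, 0.011]]
wrist_force: [-2.2, 3.0, 9.7]
gripper_width: 0.399
t 19.1 tcp [ 477.9 -359.7   43. ] yaw 76.2 w 34.7 F [-2.2  3.   9.7]
```

```bash
python3 -m creep '[[0.5,0,0,0,0],[0.6,0,0,0,0],[0.7,0,0,0,0],[0.8,0,0,0,0],[0.8,0,0,0,0],[0.8,0,0,20,0],[0.8,0,0,50,0],[0.8,0,0,80,0]]'; python3 -m creep '[[0.8,0,30,5,-0.03],[0.8,0,65,5,-0.06],[0.8,0,100,5,-0.09],[0.8,0,135,5,-0.12],[0.8,0,170,5,-0.14],[0.8,0,205,5,-0.14],[0.8,0,240,-10,-0.14],[0.8,0,259,-30,-0.14]]'; python3 g.py 478.5 -99.5 60 67.9;  python3 - <<'E'
from h import *
c=capture("side");cv2.imwrite("pics/d1.png",cv2.resize(c["image"][90:260,230:430],None,fx=4,fy=3.5,interpolation=cv2.INTER_CUBIC))
E
```

```text
time_s: 19.9
tcp_pos: [0.4776, -0.3596, 0.1233]
ee_rot: [[0.009, 0.238, 0.971], [-0.005, 0.971, -0.238], [-1.0, -0.003, 0.01]]
wrist_force: [0.4, -0.5, -0.0]
gripper_width: 0.798
time_s: 20.7
tcp_pos: [0.4785, -0.0985, 0.094]
ee_rot: [[0.011, 0.369, 0.929], [-0.006, 0.929, -0.369], [-1.0, -0.001, 0.013]]
wrist_force: [0.6, -0.7, 0.3]
gripper_width: 0.803
t 20.7 tcp [478.5 -98.5  94. ] yaw 68.3 w 69.8 F [ 0.6 -0.7  0.3]
shift [  0.  -1. -34.] turn -0.008
```

View pics/d1.png

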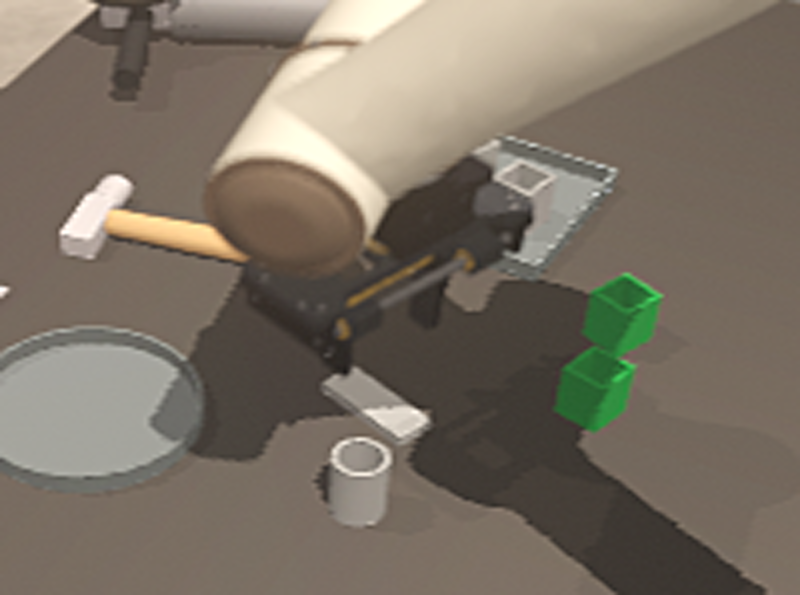

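```bash
python3 -m creep '[[0.8,0,-1,-20,-0.01],[0.8,0,-1,-40,-0.01],[0.8,0,-1,-55,-0.01],[0.8,0,-1,-64,-0.01],[0.8,0,-1,-68,-0.01],[0.8,0,-1,-70,-0.01],[0.8,0,-1,-71,-0.01],[0.8,0,-1,-71,-0.01]]'; python3 g.py 478.5 -99.5 22.5 67.9
```

```text
time_s: 21.55
tcp_pos: [0.4762, -0.0984, 0.0199]
ee_rot: [[0.005, 0.379, 0.926], [-0.005, 0.926, -0.379], [-1.0, -0.003, 0.007]]
wrist_force: [-0.1, -0.3, 0.8]
gripper_width: 0.797
t 21.6 tcp [476.2 -98.4  19.9] yaw 67.8 w 69.4 F [-0.1 -0.3  0.8]
shift [ 2.3 -1.1  2.6] turn 0.003
```

```bash
python3 -m creep '[[0.8,1,0,2,0],[0.8,2,-1,2.5,0],[0.8,2,-1,2.5,0],[0,2,-1,2.5,0],[0,2,-1,2.5,0],[0,2,-1,2.5,0],[0,2,-1,2.5,0],[0,2,-1,2.5,0]]'; python3 -m creep '[[0,0,0,0,0],[0,0,0,0,0],[0,0,0,0,0],[0,0,0,0,0],[0,0,0,0,0],[0,0,0,0,0],[0,0,0,0,0],[0,0,0,0,0]]'; python3 g.py;python3 -m creep '[[0,0,0,5,0],[0,0,0,15,0],[0,0,0,35,0],[0,0,0,60,0],[0,0,0,85,0],[0,0,0,105,0],[0,0,0,110,0],[0,0,0,110,0]]'; python3 g.py 506 376 130 67.9
```

```text
time_s: 22.35
tcp_pos: [0.4782, -0.0994, 0.0223]
ee_rot: [[0.005, 0.379, 0.926], [-0.005, 0.926, -0.379], [-1.0, -0.003, 0.006]]
wrist_force: [-0.7, 0.0, 0.6]
gripper_width: 0.429
time_s: 23.15
tcp_pos: [0.478, -0.0996, 0.0223]
ee_rot: [[0.004, 0.379, 0.926], [-0.005, 0.926, -0.379], [-1.0, -0.003, 0.006]]
wrist_force: [-1.1, -1.4, 0.4]
gripper_width: 0.339
t 23.1 tcp [478.  -99.6  22.3] yaw 67.8 w 29.5 F [-1.1 -1.4  0.4]
time_s: 23.95
tcp_pos: [0.4783, -0.0993, 0.1331]
ee_rot: [[0.007, 0.379, 0.925], [-0.005, 0.925, -0.379], [-1.0, -0.002, 0.008]]
wrist_force: [0.6, -0.1, -2.6]
gripper_width: 0.338
t 23.9 tcp [478.3 -99.3 133.1] yaw 67.7 w 29.4 F [ 0.6 -0.1 -2.6]
shift [ 27.7 475.3  -3.1] turn 0.003
```

```bash
python3 -m creep '[[0,1,20,0,0.03],[0,3,50,0,0.08],[0,5,85,0,0.13],[0,7,120,0,0.18],[0,9,155,0,0.23],[0,11,190,0,0.28],[0,13,225,0,0.33],[0,15,260,0,0.38]]';python3 -m creep '[[0,1,30,0,0],[0,3,65,0,0],[0,5,100,0,0],[0,7,135,0,0],[0,10,170,0,0],[0,13,200,-5,0],[0,14,213,-10,0],[0,14,213,-20,0]]'; python3 g.py 508 377 35 91
```

```text
time_s: 24.75
tcp_pos: [0.4923, 0.1617, 0.1315]
ee_rot: [[0.005, 0.006, 1.0], [-0.003, 1.0, -0.006], [-1.0, -0.003, 0.005]]
wrist_force: [0.4, -0.2, -2.6]
gripper_width: 0.338
time_s: 25.55
tcp_pos: [0.506, 0.376, 0.1098]
ee_rot: [[0.005, 0.005, 1.0], [-0.004, 1.0, -0.005], [-1.0, -0.004, 0.005]]
wrist_force: [0.6, -0.2, -1.2]
gripper_width: 0.344
t 25.6 tcp [506.  376.  109.8] yaw 89.7 w 30.0 F [ 0.6 -0.2 -1.2]
shift [  2.    1.  -74.8] turn 0.022
```

```bash
python3 -m creep '[[0,1,1,-20,0],[0,2,1,-40,0],[0,2,1,-60,0],[0,2,1,-70,0],[0,2,1,-74,0],[0,2,1,-76,0],[0,2,1,-77,0],[0,2,1,-77,0]]'; python3 g.py;  python3 - <<'E'
from h import *
c=capture("side");cv2.imwrite("pics/e1.png",cv2.resize(c["image"][230:400,130:320],None,fx=4,fy=3.5,interpolation=cv2.INTER_CUBIC))
E
```

```text
time_s: 26.35
tcp_pos: [0.5083, 0.3773, 0.0336]
ee_rot: [[0.005, 0.005, 1.0], [-0.003, 1.0, -0.005], [-1.0, -0.003, 0.005]]
wrist_force: [0.4, -0.0, -1.6]
gripper_width: 0.34
t 26.4 tcp [508.3 377.3  33.6] yaw 89.7 w 29.6 F [ 0.4 -0.  -1.6]
```

View pics/e1.png

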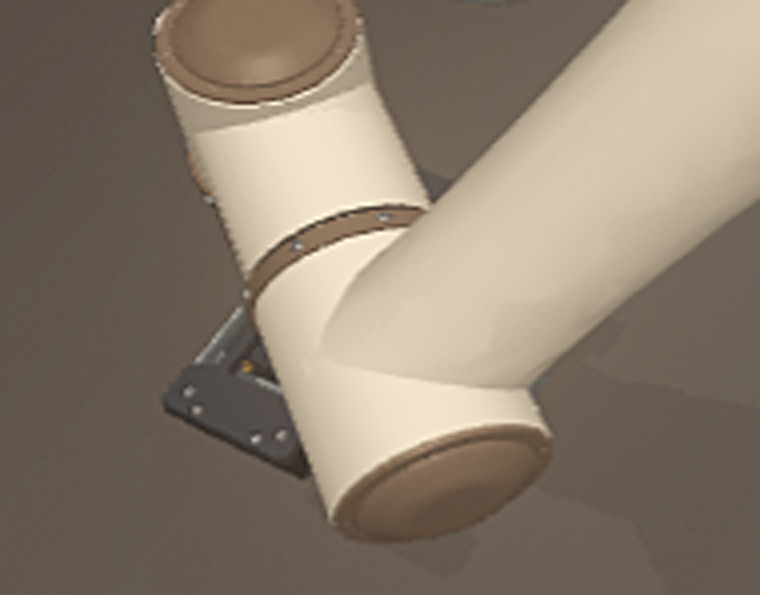

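The arm hides the bar completely here, so I'll lower by force.

```bash
python3 -m creep '[[0,0,0,-1,0],[0,0,0,-2,0],[0,0,0,-3,0],[0,0,0,-4,0],[0,0,0,-5,0],[0,0,0,-6,0],[0,0,0,-6,0],[0,0,0,-6,0]]'; python3 g.py; python3 -m creep '[[0,0,0,-0.5,0],[0,0,0,-1,0],[0,0,0,-1.5,0],[0,0,0,-2,0],[0,0,0,-2.5,0],[0,0,0,-2.5,0],[0,0,0,-2.5,0],[0,0,0,-2.5,0]]'; python3 g.py
```

```text
time_s: 27.2
tcp_pos: [0.5083, 0.3774, 0.0276]
ee_rot: [[0.006, 0.005, 1.0], [-0.003, 1.0, -0.005], [-1.0, -0.003, 0.006]]
wrist_force: [0.5, 0.7, -2.9]
gripper_width: 0.342
t 27.2 tcp [508.3 377.4  27.6] yaw 89.7 w 29.7 F [ 0.5  0.7 -2.9]
time_s: 28.0
tcp_pos: [0.5083, 0.3774, 0.0254]
ee_rot: [[0.006, 0.005, 1.0], [-0.003, 1.0, -0.005], [-1.0, -0.003, 0.006]]
wrist_force: [-2.0, -0.5, 1.4]
gripper_width: 0.345
t 28.0 tcp [508.3 377.4  25.4] yaw 89.7 w 30.0 F [-2.  -0.5  1.4]
```

```bash
python3 -m creep '[[0,0,0,-0.5,0],[0,0,0,-0.5,0],[0.4,0,0,-0.5,0],[0.5,0,0,0,0],[0.55,0,0,0,0],[0.55,0,0,0,0],[0.55,0,0,20,0],[0.55,0,0,50,0]]'; python3 g.py 446 211.5 130 180
```

```text
time_s: 28.8
tcp_pos: [0.5073, 0.3763, 0.0736]
ee_rot: [[0.002, 0.005, 1.0], [-0.007, 1.0, -0.005], [-1.0, -0.007, 0.002]]
wrist_force: [-0.7, 0.7, -0.0]
gripper_width: 0.548
t 28.8 tcp [507.3 376.3  73.6] yaw 89.7 w 47.7 F [-0.7  0.7 -0. ]
shift [ -61.3 -164.8   56.4] turn -1.566
```

```bash
python3 -m creep '[[0.7,0,0,30,0],[1,-8,-20,60,0],[1,-16,-45,60,0],[1,-26,-75,60,0],[1,-38,-105,60,0],[1,-50,-135,60,0],[1,-61,-165,50,0],[1,-61,-165,45,0]]'; python3 g.py 446 211.5 40 90;  python3 - <<'E'
from h import *
c=capture("side");cv2.imwrite("pics/f1.png",c["image"])
E
```

```text
time_s: 29.6
tcp_pos: [0.4438, 0.2077, 0.118]
ee_rot: [[-0.001, 0.008, 1.0], [-0.008, 1.0, -0.008], [-1.0, -0.008, -0.001]]
wrist_force: [-0.1, 0.4, -0.2]
gripper_width: 0.995
t 29.6 tcp [443.8 207.7 118. ] yaw 89.5 w 86.5 F [-0.1  0.4 -0.2]
shift [  2.2   3.8 -78. ] turn 0.008
```

View pics/f1.png

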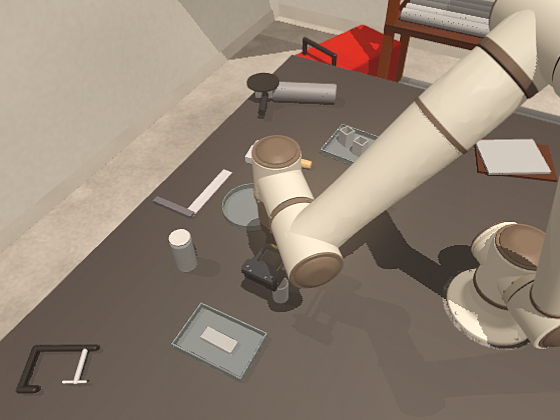

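The bar lies flat in the long tray at (219,340) and both square stubs stand in their tray. The gripper is over the left pipe, so I'll descend.

```bash
python3 -m creep '[[1,1,2,-10,0],[1,2,4,-25,0],[1,2,4,-45,0],[1,2,4,-62,0],[1,2,4,-72,0],[1,2,4,-76,0],[1,2,4,-76,0],[1,2,4,-76,0]]'; python3 g.py 446 211.5 41 90; python3 -m creep '[[0,0,0,0,0],[0,0,0,0,0],[0,0,0,0,0],[0,0,0,0,0],[0,0,0,0,0],[0,0,0,0,0],[0,0,0,0,0],[0,0,0,0,0]]'; python3 -m creep '[[0,0,0,0,0],[0,0,0,0,0],[0,0,0,0,0],[0,0,0,5,0],[0,0,0,20,0],[0,0,0,45,0],[0,0,0,75,0],[0,0,0,100,0]]'; python3 g.py 687 -0.5 120 90
```

```text
time_s: 30.45
tcp_pos: [0.4476, 0.2139, 0.0422]
ee_rot: [[0.001, 0.006, 1.0], [-0.007, 1.0, -0.006], [-1.0, -0.007, 0.001]]
wrist_force: [-0.6, 0.2, -0.3]
gripper_width: 1.0
t 30.4 tcp [447.6 213.9  42.2] yaw 89.6 w 87.0 F [-0.6  0.2 -0.3]
shift [-1.6 -2.4 -1.2] turn 0.006
time_s: 31.25
tcp_pos: [0.4474, 0.2134, 0.0422]
ee_rot: [[0.001, 0.006, 1.0], [-0.008, 1.0, -0.006], [-1.0, -0.008, 0.001]]
wrist_force: [-0.5, -2.9, 2.2]
gripper_width: 0.429
time_s: 32.05
tcp_pos: [0.4473, 0.2137, 0.1436]
ee_rot: [[0.001, 0.006, 1.0], [-0.007, 1.0, -0.006], [-1.0, -0.007, 0.001]]
wrist_force: [1.2, 0.4, -1.8]
gripper_width: 0.435
t 32.0 tcp [447.3 213.7 143.6] yaw 89.6 w 37.8 F [ 1.2  0.4 -1.8]
shift [ 239.7 -214.2  -23.6] turn 0.006
```

```bash
python3 -m creep '[[0,12,-15,0,0],[0,32,-38,0,0],[0,55,-62,0,0],[0,80,-86,0,0],[0,105,-110,0,0],[0,130,-132,0,0],[0,155,-152,0,0],[0,180,-172,0,0]]';python3 -m creep '[[0,20,-15,0,0],[0,40,-30,0,0],[0,55,-40,0,0],[0,60,-43,-10,0],[0,60,-43,-20,0],[0,60,-43,-30,0],[0,60,-43,-30,0],[0,60,-43,-30,0]]'; python3 g.py 687 -0.5 46 90
```

```text
time_s: 32.85
tcp_pos: [0.628, 0.0408, 0.1432]
ee_rot: [[0.0, 0.007, 1.0], [-0.007, 1.0, -0.007], [-1.0, -0.007, 0.001]]
wrist_force: [0.6, 0.3, -1.5]
gripper_width: 0.431
time_s: 33.65
tcp_pos: [0.6873, -0.0016, 0.1128]
ee_rot: [[-0.001, 0.006, 1.0], [-0.007, 1.0, -0.006], [-1.0, -0.007, -0.001]]
wrist_force: [0.6, -0.8, -1.0]
gripper_width: 0.429
t 33.6 tcp [687.3  -1.6 112.8] yaw 89.7 w 37.3 F [ 0.6 -0.8 -1. ]
shift [ -0.3   1.1 -66.8] turn 0.006
```

```bash
python3 -m creep '[[0,0,1,-20,0],[0,0,1,-40,0],[0,0,1,-52,0],[0,0,1,-58,0],[0,0,1,-61,0],[0,0,1,-63,0],[0,0,1,-64,0],[0,0,1,-64,0]]'; python3 g.py; python3 -m creep '[[0,0,0,-0.5,0],[0,0,0,-1,0],[0,0,0,-1.5,0],[0,0,0,-2,0],[0,0,0,-2.5,0],[0,0,0,-3,0],[0,0,0,-3,0],[0,0,0,-3,0]]'; python3 g.py
```

```text
time_s: 34.45
tcp_pos: [0.6877, -0.0006, 0.0494]
ee_rot: [[0.0, 0.006, 1.0], [-0.007, 1.0, -0.006], [-1.0, -0.007, 0.0]]
wrist_force: [-0.5, 1.4, -1.7]
gripper_width: 0.435
t 34.5 tcp [ 6.877e+02 -6.000e-01  4.940e+01] yaw 89.7 w 37.8 F [-0.5  1.4 -1.7]
time_s: 35.25
tcp_pos: [0.6876, -0.0006, 0.0463]
ee_rot: [[0.0, 0.006, 1.0], [-0.007, 1.0, -0.006], [-1.0, -0.007, 0.0]]
wrist_force: [0.6, -0.5, -1.6]
gripper_width: 0.433
t 35.2 tcp [ 6.876e+02 -6.000e-01  4.630e+01] yaw 89.7 w 37.7 F [ 0.6 -0.5 -1.6]
```

```bash
python3 -m creep '[[0,0,0,-0.5,0],[0,0,0,-1,0],[0,0,0,-1.5,0],[0,0,0,-2,0],[0,0,0,-2,0],[0,0,0,-2,0],[0,0,0,-2,0],[0,0,0,-2,0]]'; python3 g.py
```

```text
time_s: 36.05
tcp_pos: [0.6877, -0.0006, 0.0452]
ee_rot: [[0.001, 0.005, 1.0], [-0.007, 1.0, -0.005], [-1.0, -0.007, 0.001]]
wrist_force: [-3.5, 1.1, 5.2]
gripper_width: 0.43
t 36.0 tcp [ 6.877e+02 -6.000e-01  4.520e+01] yaw 89.7 w 37.4 F [-3.5  1.1  5.2]
```

Floor contact at the expected height. Release, then on to the second pipe.

```bash
python3 -m creep '[[0.5,0,0,0,0],[0.6,0,0,0,0],[0.7,0,0,0,0],[0.8,0,0,0,0],[0.8,0,0,0,0],[0.9,0,0,20,0],[1,0,0,50,0],[1,0,0,85,0]]'; python3 -m creep '[[1,-15,0,5,0],[1,-45,0,5,0],[1,-80,-1,5,0],[1,-120,-2,5,0],[1,-160,-3,5,0],[1,-200,-3,5,0],[1,-240,-3,-5,0],[1,-241,-3,-15,0]]';  python3 g.py 446 -2.5 42 90;  python3 - <<'E'
from h import *
c=capture("side");cv2.imwrite("pics/g1.png",c["image"])
E
```

```text
time_s: 36.85
tcp_pos: [0.687, -0.0007, 0.1297]
ee_rot: [[-0.002, 0.006, 1.0], [-0.008, 1.0, -0.006], [-1.0, -0.008, -0.002]]
wrist_force: [1.1, 0.2, 1.2]
gripper_width: 0.962
time_s: 37.65
tcp_pos: [0.4406, -0.0046, 0.1144]
ee_rot: [[-0.006, 0.006, 1.0], [-0.007, 1.0, -0.006], [-1.0, -0.007, -0.006]]
wrist_force: [-0.5, 0.0, -0.1]
gripper_width: 1.0
t 37.6 tcp [440.6  -4.6 114.4] yaw 89.7 w 87.0 F [-0.5  0.  -0.1]
shift [  5.4   2.1 -72.4] turn 0.006
```

View pics/g1.png

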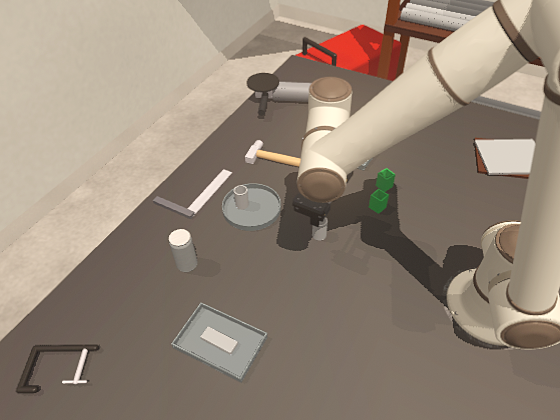

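The first pipe stands in the round tray at (240,197), and the gripper is over the second at (320,228).

```bash
python3 -m creep '[[1,3,1,-5,0],[1,5,2,-20,0],[1,5,2,-40,0],[1,5,2,-58,0],[1,5,2,-68,0],[1,5,2,-72,0],[1,5,2,-72,0],[1,5,2,-72,0]]'; python3 g.py 446 -2.5 42 90; python3 -m creep '[[0,0,0,0,0],[0,0,0,0,0],[0,0,0,0,0],[0,0,0,0,0],[0,0,0,0,0],[0,0,0,0,0],[0,0,0,0,0],[0,0,0,0,0]]'; python3 -m creep '[[0,0,0,0,0],[0,0,0,0,0],[0,0,0,0,0],[0,0,0,5,0],[0,0,0,20,0],[0,0,0,45,0],[0,0,0,75,0],[0,0,0,100,0]]'; python3 g.py 624 -0.5 120 90
```

```text
time_s: 38.5
tcp_pos: [0.4485, -0.0021, 0.0419]
ee_rot: [[-0.004, 0.005, 1.0], [-0.008, 1.0, -0.005], [-1.0, -0.008, -0.004]]
wrist_force: [0.2, -0.4, -0.2]
gripper_width: 0.997
t 38.5 tcp [448.5  -2.1  41.9] yaw 89.7 w 86.8 F [ 0.2 -0.4 -0.2]
shift [-2.5 -0.4  0.1] turn 0.005
time_s: 39.3
tcp_pos: [0.4485, -0.0022, 0.0419]
ee_rot: [[-0.004, 0.005, 1.0], [-0.008, 1.0, -0.005], [-1.0, -0.008, -0.004]]
wrist_force: [0.8, -1.6, 1.5]
gripper_width: 0.432
time_s: 40.1
tcp_pos: [0.4483, -0.0022, 0.1432]
ee_rot: [[-0.004, 0.005, 1.0], [-0.007, 1.0, -0.005], [-1.0, -0.007, -0.004]]
wrist_force: [0.2, 0.1, -1.7]
gripper_width: 0.429
t 40.1 tcp [448.3  -2.2 143.2] yaw 89.7 w 37.3 F [ 0.2  0.1 -1.7]
shift [175.7   1.7 -23.2] turn 0.005
```

```bash
python3 -m creep '[[0,15,0,0,0],[0,40,0,0,0],[0,70,0,0,0],[0,100,1,0,0],[0,130,1,0,0],[0,155,2,0,0],[0,172,2,-10,0],[0,176,2,-25,0]]'; python3 -m creep '[[0,0,0,-10,0],[0,0,0,-25,0],[0,0,0,-45,0],[0,0,0,-60,0],[0,0,0,-64,0],[0,0,0,-65,0],[0,0,0,-65,0],[0,0,0,-65,0]]'; python3 g.py 624 -0.5 46 90
```

```text
time_s: 40.9
tcp_pos: [0.6261, 0.0001, 0.1179]
ee_rot: [[-0.002, 0.005, 1.0], [-0.007, 1.0, -0.005], [-1.0, -0.007, -0.002]]
wrist_force: [-1.3, 0.5, -1.3]
gripper_width: 0.433
time_s: 41.7
tcp_pos: [0.6266, 0.0003, 0.0539]
ee_rot: [[-0.0, 0.005, 1.0], [-0.007, 1.0, -0.005], [-1.0, -0.007, 0.0]]
wrist_force: [0.2, -0.4, -1.3]
gripper_width: 0.432
t 41.7 tcp [6.266e+02 3.000e-01 5.390e+01] yaw 89.7 w 37.6 F [ 0.2 -0.4 -1.3]
shift [-2.6 -0.8 -7.9] turn 0.005
```

```bash
python3 -m creep '[[0,-1,0,-3,0],[0,-2,0,-5,0],[0,-2,0,-6,0],[0,-2,0,-7,0],[0,-2,0,-8,0],[0,-2,0,-8,0],[0,-2,0,-8,0],[0,-2,0,-8,0]]'; python3 g.py; python3 -m creep '[[0,0,0,-0.5,0],[0,0,0,-1,0],[0,0,0,-1.5,0],[0,0,0,-1.5,0],[0,0,0,-1.5,0],[0,0,0,-1.5,0],[0,0,0,-1.5,0],[0,0,0,-1.5,0]]'; python3 g.py
```

```text
time_s: 42.5
tcp_pos: [0.6246, 0.0002, 0.046]
ee_rot: [[0.0, 0.005, 1.0], [-0.007, 1.0, -0.005], [-1.0, -0.007, 0.0]]
wrist_force: [0.5, 0.3, -2.2]
gripper_width: 0.431
t 42.5 tcp [6.246e+02 2.000e-01 4.600e+01] yaw 89.7 w 37.5 F [ 0.5  0.3 -2.2]
time_s: 43.3
tcp_pos: [0.6249, 0.0003, 0.045]
ee_rot: [[0.001, 0.005, 1.0], [-0.007, 1.0, -0.005], [-1.0, -0.007, 0.001]]
wrist_force: [-1.3, -0.3, 5.9]
gripper_width: 0.43
t 43.3 tcp [6.249e+02 3.000e-01 4.500e+01] yaw 89.7 w 37.4 F [-1.3 -0.3  5.9]
```

Contact. Release, rise, and move back out of the cameras' view to check.

```bash
python3 -m creep '[[0.5,0,0,0,0],[0.6,0,0,0,0],[0.7,0,0,0,0],[0.8,0,0,0,0],[0.8,0,0,0,0],[0.9,0,0,20,0],[1,0,0,50,0],[1,0,0,85,0]]'; python3 -m creep '[[1,-20,0,25,0],[1,-50,0,60,0],[1,-80,0,90,0],[1,-110,0,110,0],[1,-140,0,120,0],[1,-170,-20,130,0],[1,-200,-50,130,0],[1,-220,-90,130,0]]'; python3 -m creep '[[1,-5,-40,0,0],[1,-10,-80,0,0],[1,-15,-120,0,0],[1,-20,-160,0,0],[1,-25,-200,0,0],[1,-30,-240,0,0],[1,-40,-280,0,0],[1,-50,-320,0,0]]'; python3 g.py;  python3 - <<'E'
from h import *
cs={n:capture(n) for n in("side","top")}
for n,c in cs.items(): cv2.imwrite(f"pics/h_{n}.png",c["image"])
c=cs["top"];P=cloud(c)
for n,cx,cy,zlo,zhi in [("pipe far",687,-1,.054,.075),("pipe near",625,-1,.054,.075),("sq1",534,-386,.045,.065),("sq2",478,-360,.045,.065),("bar",508,377,.008,.019),("can",699,238,.1,.13)]:
    q=P.reshape(-1,3);m=(np.hypot(q[:,0]-cx/1000,q[:,1]-cy/1000)<.045)&(q[:,2]>zlo)&(q[:,2]<zhi)
    if n.startswith("pipe"): m&=np.hypot(q[:,0]-cx/1000,q[:,1]-cy/1000)<.028
    q=q[m]
    if len(q)<5: print(n,len(q)); continue
    A=np.c_[q[:,:2]-q[:,:2].mean(0),np.ones(len(q))];k=np.linalg.lstsq(A,q[:,2],rcond=None)[0]
    r=cv2.minAreaRect((q[:,:2]*1000).astype(np.float32))
    print(n,len(q),np.round(r[0],1),np.round(r[1],1),"z",np.round(k[2]*1000,1),"slope",np.round(k[:2],3))
for t in("hammer","spray_can"):
  for n,c in cs.items():
    for d in mark_of(c,t)[:1]: print(n,t,np.round(d["centre"]),d["confidence"],np.round(at_z(c,d["centre"],0)[0],3))
E
```

```text
time_s: 44.1
tcp_pos: [0.624, 0.0001, 0.1296]
ee_rot: [[-0.002, 0.005, 1.0], [-0.007, 1.0, -0.005], [-1.0, -0.007, -0.002]]
wrist_force: [1.8, -0.5, 0.2]
gripper_width: 0.963
time_s: 44.9
tcp_pos: [0.4022, -0.09, 0.2602]
ee_rot: [[-0.001, 0.002, 1.0], [-0.007, 1.0, -0.002], [-1.0, -0.007, -0.001]]
wrist_force: [1.2, -1.6, 0.8]
gripper_width: 0.997
time_s: 45.7
tcp_pos: [0.3517, -0.4116, 0.2602]
ee_rot: [[-0.0, 0.002, 1.0], [-0.006, 1.0, -0.002], [-1.0, -0.006, -0.0]]
wrist_force: [1.6, -0.2, -0.6]
gripper_width: 1.0
t 45.7 tcp [ 351.7 -411.6  260.2] yaw 89.9 w 87.0 F [ 1.6 -0.2 -0.6]
pipe far 106 [ 6.84e+02 -2.00e-01] [36.6 35.1] z 60.7 slope [0.033 0.014]
pipe near 103 [6.209e+02 5.000e-01] [35.6 34.6] z 61.3 slope [ 0.015 -0.03 ]
sq1 142 [ 522.3 -380.4] [36.2 63.4] z 51.1 slope [-0.016  0.032]
sq2 141 [ 490.2 -362.1] [35.2 62.6] z 51.1 slope [ 0.012 -0.009]
bar 532 [508.1 375.4] [35.3 80.2] z 14.3 slope [0.004 0.029]
can 473 [699.1 236.6] [49.5 49. ] z 108.7 slope [0.04  0.038]
side hammer [280. 160.] 0.97 [ 0.681 -0.216  0.   ]
top hammer [108. 213.] 0.68 [0.504 0.376 0.   ]
side spray_can [187. 264.] 0.81 [0.701 0.241 0.   ]
top spray_can [176. 132.] 0.94 [0.699 0.238 0.   ]
```

View pics/h_top.png

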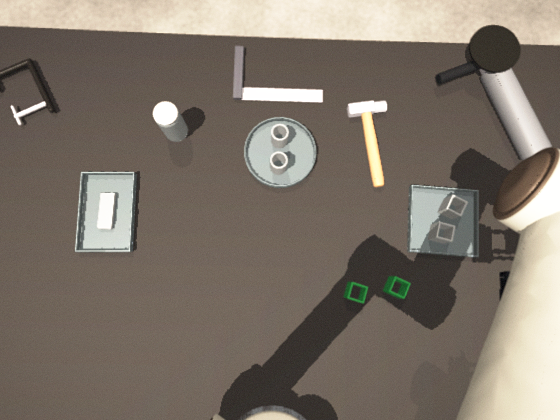

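View pics/h_side.png

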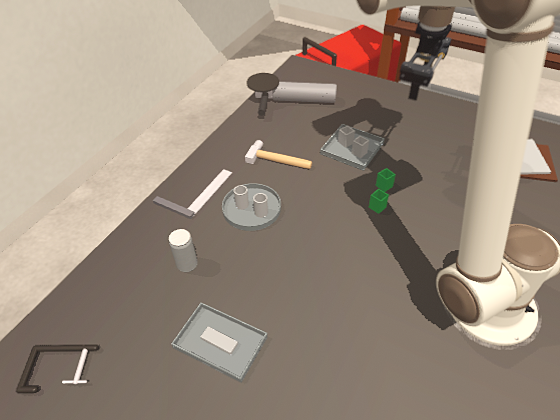

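Both views show two pipes on end in the round tray, two grey squares on end in the square tray, and the bar flat in the long tray. The hammer, the can and the green stubs are where they were. Handing in.

```bash
python3 -c "
from station import *
print(finish_job())"
```

```text
the job is handed in; nothing more can be done
None
```

I placed all five cut-offs and handed the job in at about 46 s; the hand-in gave no verdict. Both pipes stand in the round tray, about 31 mm either side of its centre. Both grey square stubs stand in the square tray, and the flat bar lies flat in the long tray. I released each piece only after the wrist force showed it touching the tray floor.

**Last checks:**
- **Position and tilt:** both cameras show all five pieces in the right trays, with upper faces level to about 0.04. Every piece is well inside its limits, and the gripper is clear of everything.
- **Bystanders:** the spray can measures the same as at the start (699, 238 mm), and the hammer looks unmoved in both pictures. The green look-alikes were not touched.

**What went wrong or disagreed:**
- **Slip on the first square:** it slid about 8 mm down in the pads during the lift, because I had not let the jaws close long enough. It then touched the tray floor early with about 30 N. I raised it, checked it was upright and set it down gently; closing longer prevented this on the other pieces.
- **Hammer detection:** in the last top picture the network reported the hammer at the long tray, which is a false detection. The last side-view estimate differs from the first by about 20 mm, though the hammer shows no shift in the pictures.
- **Pipe tops:** the depth map put them at about 61 mm where 63 mm was expected. I took that as measurement error, since stray wall points pull the fit down and the calibration is good to about 2 mm.
- **Squares fit:** in the last check, the depth fit of each square took in part of its neighbour, so their final positions rest on the gripper readings at release and the pictures.

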